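Tuck a board under the hold-down arm of the board holder

TASK

Restock the grey board holder: swing its weighted arm up until it snaps into the spring clip on the post and stays there, then slide the loose honeycomb board, without picking it up, over the sloping apron onto the pile until it lies flat and fully home against the back stop. Then pull the arm out of the clip and bring it down gently, never letting it drop, so that its foot holds the new board down; leave the stamp, the glue stick and the tape measure as they are.

Things in the scene. Friction and masses are not known exactly. Their poses are not given: they have to be found in the camera images.
- holder: Grey sheet-steel tray screwed to the bench. Its open mouth looks along its own -x (about to the robot's left); the back stop (face at x 66.5 mm), hinge and clip post are at +x. Origin on the bench under the middle of the tray. Floor top at z 3; side walls 36 high, inner faces at y +-57.5
- apron_foot (a point): middle of the lower edge of the sloping apron in the mouth, level with the bench; at x -148 in the holder's frame. Here the two upright guides (36 high) beside the apron stand 149 mm apart
- apron_top (a point): middle of the upper edge of the apron: x -68, z 20.5 in the holder's frame. The apron is a plane between the two edges; the guides narrow to 115 mm here. Behind this edge a board drops 1.5 mm onto the pile (inner face of this lip at x -66.5)
- hinge (a point): axis of the arm's hinge, along the holder's y; at x 80, z 52 mm in the holder's frame
- clip (a point): middle of the C-shaped spring clip, open to the holder's -x, on a post 133 mm high (x 91 to 94, y +-15). It takes the arm's round rod: going in or out it resists between about 1.30 and 1.42 rad with some 3 to 6 N at the handle, then snaps. Parked in it the arm stands at about 1.44 rad and stays
- holddown (a joint): angle of the weighted hold-down arm (rad): 0 level; about 0 resting on two boards, about 0.1 on three; grows as it swings up; stop at 1.45, in the clip. The arm weighs 0.32 kg in all and falls when let go outside the clip
- handle (a point): middle of the arm's black handle bar, 145 mm from the hinge: a round bar of 12 mm diameter along the holder's y, 60 long between the legs of a D, with 36 mm open between the bar and the yoke behind it. From the yoke a 10 mm rod runs to the hinge
- presser_foot: the arm's rubber-shod weight, 56 mm wide, on a short stiff swivel (0.15 rad either way) under the rod, 80 from the hinge; it rests on the middle of the pile. Its origin is 8 below the rod's axis, its round underside 33 below it
- board: the loose brown honeycomb board, 130 mm (its x) by 110 (its y) by 8 thick, 30 g, lying flat on the bench in front of the mouth, to the robot's left. Origin: centre of its underside. It goes in with its x along the holder's x; home, its centre is at x 1.5, y 0, z 19 in the holder's frame
- pile_board_a: lower of the two like boards already in the tray, 130 by 110 by 8, origin at the centre of its underside (z 3 above the bench)
- pile_board_b: upper of the two boards already in the tray, same size; its top is 19 above the bench
- date_stamp: hand stamp with red knob and wooden foot, 32 x 62 x 79 high, standing beside the holder on the side away from the robot; origin under its middle
- glue_stick: standing glue stick, blue and yellow, diameter 29, 92 high, behind the holder; origin under its middle
- tape_measure: yellow tape measure, 64 x 75 x 37, behind the holder; origin under its middle
Things that resemble listed ones, but are neither listed nor needed, are in the scene too. What is shaped like the board but yellow is not meant.

How it is judged:
By the outcome, as a careful person would: the job done as asked, in the order asked, and still so for the second after the job is handed in, with the robot touching nothing.
It also fails if it takes over 69 s, if anything falls off the work surface, if the arm or the gripper's body presses on something with over 40 N, if the wrist force passes 120 N, or if a joint passes its speed limit or range.

ROBOT

A 7-joint arm with a two-finger parallel gripper is mounted at the origin on a cart in front of the work surface, level with it; the furniture and walls round the work are solid. World frame = base frame: x ahead of the robot, y to its left, z up, the work surface at z = 0. Lengths are in m, angles in rad, forces in N, time in s.
With the tool pointing down it reaches from about 0.425 to 0.925 m from the base axis. Payload 6.8 kg.
Tool frame: the origin (TCP) lies at the very end of the fingers, on their centre line; the grasp point (between the pads) lies 19 mm behind it; z points along the fingers, y is the line along which they close (so a half turn about z gives the same grasp; the last joint's range is limited). The gripper opens to 85 mm and grips with 20 to 120 N. Pads are 22 mm wide; open, the fingers measure 114 mm over their backs; the gripper's body (76 mm by 85 mm) begins 54 mm behind the grasp point. The pads swing forward as they close: fully open they stand 13 mm farther back than shut.
Start: joints at [-1.414, 0.477, 0.022, 1.555, -0.011, 1.109, -0.083], TCP at [0.177, 0.651, 0.231] pointing down, gripper open.
Joint ranges: [-2.96, 2.96], [-0.34, 2.1], [-1.41, 1.46], [0.24, 2.44], [-1.37, 4.51], [0.17, 1.92], [-2.96, 2.96]. Speed limits (rad/s): [2.39, 2.39, 3.14, 3.14, 3.14, 3.14, 3.14].

INTERFACE

Orientations are given as a unit quaternion [w, x, y, z].
In Python, from station import bot gives the robot as it stands. The module is installed in compiled form; this text tells all that it offers.
- The arm moves only by the shell command python3 -m jog 'ROWS' [OPENING] [FORCE]. ROWS is JSON, a list of rows, each a list of 4 numbers: the shift along the tool's x, y, z in cm, then the turn about the tool's z in rad. In form: [[x, y, z, spin], ...]. A call has 1 to 20 rows; each row is the pose to reach, as a shift and turn from the pose commanded when the call began, along the tool's axes at that moment; what a row does not reach only later rows make up. A row lasts 1/12 s, in which the tool goes at most 41.7 mm and 7.16 degrees, less where a joint would pass 70% of its speed; a pose out of reach is approached as far as the arm can. A call with a gripper value outside its range is refused whole. OPENING is the closure, from -1 (fully open) to 1 (shut), set as the call begins (- or left out, the last holds). The fingers move at their own pace and stop on an object; FORCE is the grip in N (left out, the last holds). Time passes only in rows, so rows that repeat a pose let the fingers close. It gives the time, the measured TCP pose, the force, the opening and the grip force at its end, in the units of the state.
- bot.get_obs(): the state, without advancing time (a new reading comes with each control period).
- bot.read_camera(name): name is "scene" or "side" or "wrist"; returns a dict with "pixels" (384x512x3 uint8, red, green, blue), "depth" (384x512 float32, m along the optical axis (not along the pixel's ray), 0 where there is no reading), "fovy" (degrees; the focal length in pixels is half the picture's height over the tangent of half this angle, whatever the lens; pixels are square), "cx", "cy" (the principal point, pixels), "pose" (4x4, takes a point from camera to world coordinates). Camera axes: x right, y down, z forward; pixel columns grow to the right and rows downward; lengths in m; the calibration is good to about 2 mm. A picture is of the moment at which its call begins.
- bot.hand_in(): hands the job in; it is judged then, once.
The state is a dict: "t": time; "q": joint angles; "joint_vel": joint speeds; "joint_torque": joint torques, N m; "eef_pos": TCP position; "tool_rot": TCP orientation; "contact_force": force on the tool from outside, world axes, zero at the start; "torque": the same for the moment, N m; "gripper_width": opening from 0.0 (shut) to 1.0 (fully open); "grasp_force": force on a finger pad.
Only numpy, scipy, OpenCV 4.12 (cv2) and the standard library are available. Lean on these libraries where they do the work, as an engineer would, in place of code of your own. Each camera call takes 0.05 s, during which the arm holds its last target. There are 200 camera calls.

## Working session

There is one attempt and no reset: what is moved stays moved. The work goes in short steps, Python scripts to look and compute and a shell command to move; the robot and the scene stay as the last step left them, time stands still between calls to the robot, and variables do not carry over. Pictures are saved under pics/ and viewed, at most 10 in all, crops included, and the job is handed in when it is done.

```bash
mkdir -p pics
cat > h.py <<'E'
import numpy as np, cv2
from station import bot
def cam(n):
    c=bot.read_camera(n); c['f']=192/np.tan(np.radians(c['fovy'])/2); return c
def cloud(c):
    v,u=np.mgrid[:384,:512]; d=c['depth']
    p=np.stack([(u-c['cx'])*d/c['f'],(v-c['cy'])*d/c['f'],d],-1)
    return p@c['pose'][:3,:3].T+c['pose'][:3,3]
def ray(c,u,v,z):
    r=c['pose'][:3,:3]@np.array([(u-c['cx'])/c['f'],(v-c['cy'])/c['f'],1]); o=c['pose'][:3,3]
    return o+r*(z-o[2])/r[2]
def proj(c,p):
    q=(np.asarray(p)-c['pose'][:3,3])@c['pose'][:3,:3]
    return q[...,:2]/q[...,2:]*c['f']+[c['cx'],c['cy']]
def save(c,n): cv2.imwrite('pics/'+n,c['pixels'][...,::-1])
E
python3 - <<'E'
from h import *
import pickle
D={n:cam(n) for n in("scene","side","wrist")}
pickle.dump(D,open('d.pkl','wb'))
for n,c in D.items(): save(c,n+'0.png'); print(n,c['fovy'],c['pose'].round(3).tolist())
o=bot.get_obs();print(o)
E
```

```text
scene 44.29895689012317 [[-0.601, -0.348, 0.719, -0.761], [-0.799, 0.26, -0.542, 1.166], [0.002, -0.901, -0.435, 0.889], [0.0, 0.0, 0.0, 1.0]]
side 47.591285657400434 [[0.908, -0.202, 0.368, 0.055], [-0.419, -0.383, 0.823, -1.037], [-0.025, -0.901, -0.432, 0.742], [0.0, 0.0, 0.0, 1.0]]
wrist 59.11377736824603 [[0.263, 0.926, 0.271, 0.107], [0.965, -0.252, -0.075, 0.671], [-0.001, 0.281, -0.96, 0.373], [0.0, 0.0, 0.0, 1.0]]
{'t': 0.15, 'q': array([-1.41407011,  0.47764832,  0.02236896,  1.55619262, -0.01150234,
        1.10930597, -0.08310105]), 'joint_vel': array([-0.00130385, -0.00086529,  0.00220583, -0.00378064, -0.00021027,
       -0.00013075, -0.00039676]), 'joint_torque': array([ 2.82327906e-03, -5.96924686e+01,  1.61025893e+00, -2.81493527e+01,
        1.26266238e-02,  6.47370398e-03, -1.19593892e-05]), 'eef_pos': array([0.17657629, 0.65103204, 0.23053734]), 'tool_rot': array([-3.99149825e-05,  1.32028352e-01,  9.91245684e-01, -7.11764231e-04]), 'contact_force': array([-0.04903408,  0.36131452, -0.54881307]), 'torque': array([-0.04047064,  0.00629998, -0.00956494]), 'grasp_force': 0.0, 'gripper_width': 1.0022561485875205}
```

View pics/scene0.png

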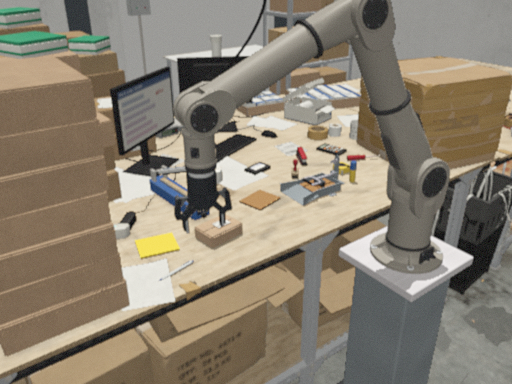

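View pics/side0.png

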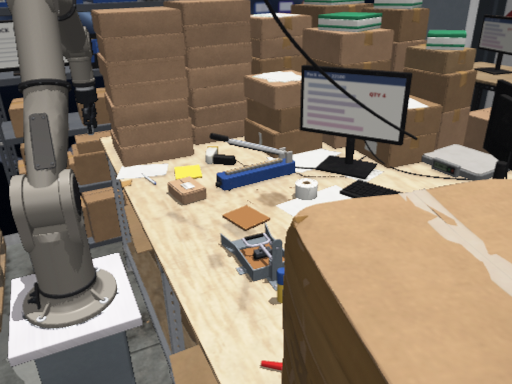

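The scene view shows the brown board at (260,200), the grey holder at (312,187) with its post on the right at (337,160), and the yellow lookalike at (157,245). The blue guillotine is at (180,190) and a carton at (218,232). In the side view the board is at (246,217) and the holder at (255,255). The candidates for the board are the brown one at (260,200), the yellow pad at (157,245) and the cardboard carton at (218,232). I choose (260,200).

Run:
```python
from h import *
import pickle
D=pickle.load(open('d.pkl','rb'))
for n,uv in(("scene",(260,200)),("side",(246,217))):
    c=D[n];P=cloud(c);print(n,P[uv[1],uv[0]].round(3), ray(c,*uv,.008).round(3))
    hsv=cv2.cvtColor(c['pixels'],cv2.COLOR_RGB2HSV); s=hsv[uv[1],uv[0]].astype(int);print(s)
    m=(np.abs(hsv.astype(int)-s)<[8,50,50]).all(-1)
    k,l,st,_=cv2.connectedComponentsWithStats(m.astype(np.uint8)); L=l[uv[1],uv[0]]
    mm=(l==L).astype(np.uint8); pts=np.argwhere(mm)[:,::-1]
    W=np.array([ray(c,u,v,.008)[:2] for u,v in pts]).astype(np.float32)
    print(len(W),cv2.minAreaRect(W), P[mm>0][:,2].mean())
c=D['scene']
cv2.imwrite('pics/s1.png',cv2.resize(c['pixels'][130:220,230:370,::-1],None,fx=5.6,fy=5.6,interpolation=cv2.INTER_CUBIC))
c=D['side']
cv2.imwrite('pics/s2.png',cv2.resize(c['pixels'][195:305,205:305,::-1],None,fx=5.4,fy=5.4,interpolation=cv2.INTER_CUBIC))
```

```text
scene [0.578 0.174 0.005] [0.574 0.178 0.008]
[ 16 120 191]
432 ((0.5844888687133789, 0.17525294423103333), (0.1118646040558815, 0.1406351625919342), 14.359234809875488) 0.006456713062640259
side [0.584 0.161 0.006] [0.583 0.159 0.008]
[ 14 142 194]
582 ((0.5846493244171143, 0.16627001762390137), (0.10965342819690704, 0.1288188099861145), 14.30727481842041) 0.011400357468631573
```

View pics/s1.png

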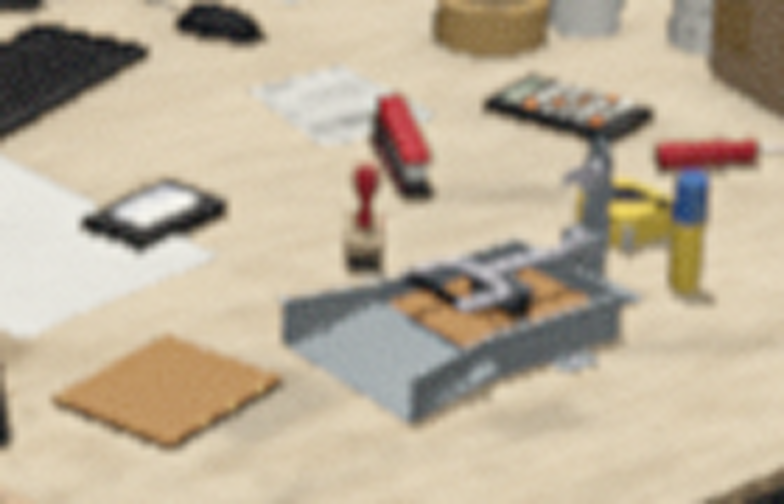

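View pics/s2.png

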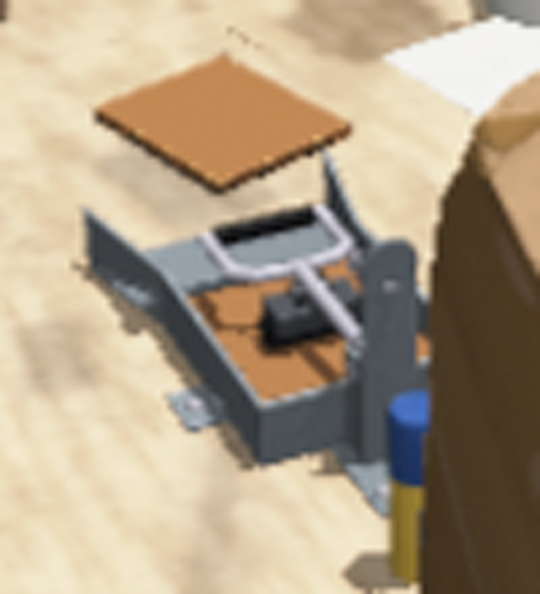

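The crop at (168,390) shows the chosen brown board lying flat, with the holder's mouth facing it. The arm is down, its black handle bar at about (440,280). The post stands at (598,200), the stamp at (365,220), the glue stick at (688,235) and the tape at (630,215). The side crop agrees. Next I move to a hover pose for a wrist view.

```bash
python3 -m jog '[[-26,-24,-5,-0.26],[-51.5,-47,-5,-0.52],[-51.5,-47,-5,-0.52],[-51.5,-47,-5,-0.52],[-51.5,-47,-5,-0.52],[-51.5,-47,-5,-0.52],[-51.5,-47,-5,-0.52],[-51.5,-47,-5,-0.52],[-51.5,-47,-5,-0.52],[-51.5,-47,-5,-0.52],[-51.5,-47,-5,-0.52],[-51.5,-47,-5,-0.52],[-51.5,-47,-5,-0.52],[-51.5,-47,-5,-0.52],[-51.5,-47,-5,-0.52],[-51.5,-47,-5,-0.52],[-51.5,-47,-5,-0.52],[-51.5,-47,-5,-0.52],[-51.5,-47,-5,-0.52],[-51.5,-47,-5,-0.52]]' 0.06 40
python3 - <<'E'
from h import *
import pickle
c=cam('wrist');pickle.dump((c,bot.get_obs()),open('w.pkl','wb'));save(c,'w1.png')
cv2.imwrite('pics/w1b.png',cv2.resize(c['pixels'][...,::-1],None,fx=1.56,fy=1.56,interpolation=cv2.INTER_CUBIC))
E
```

```text
t: 1.82
eef_pos: [0.5502, 0.0638, 0.2809]
tool_rot: [-0.0, -0.127, 0.992, 0.0]
contact_force: [-0.8, 0.7, 0.5]
gripper_width: 0.473
grasp_force: 0.0
```

View pics/w1b.png

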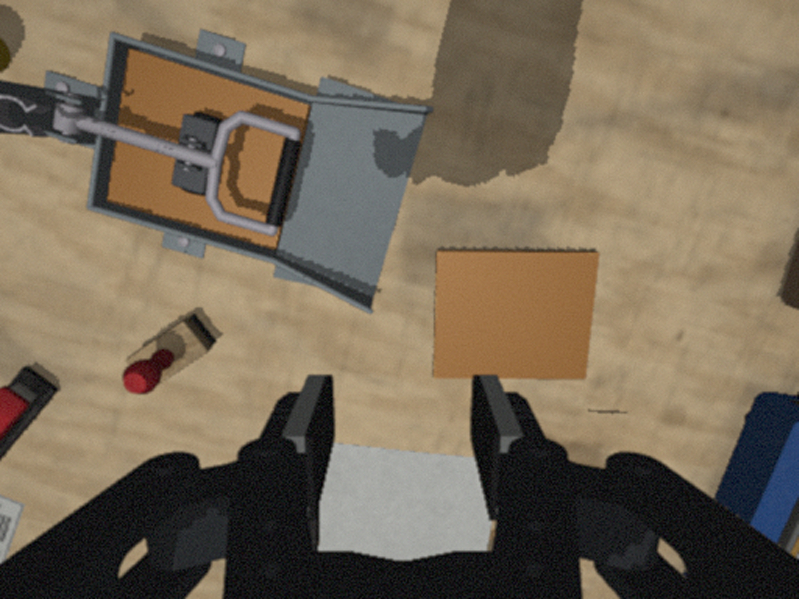

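The wrist view (scaled ×1.56) shows the holder at left, with the guide tips at (430,108) and (372,310) and the tray's back corners at (113,37) and (90,208). The handle bar's centre is near (284,180), the board's corners are near (436,248), (598,250), (586,379) and (433,378), and the stamp is at (165,355).

```bash
cat > m.py <<'E'
from h import *
import pickle
c,o=pickle.load(open('w.pkl','rb'))
print(o['eef_pos'],o['tool_rot'])
P=lambda u,v,z: ray(c,u/1.56,v/1.56,z)[:2]
g1,g2=P(430,108,.036),P(372,310,.036); b1,b2=P(113,37,.036),P(90,208,.036)
print('guide tips',g1,g2,np.linalg.norm(g1-g2),'back',b1,b2,np.linalg.norm(b1-b2))
F=(g1+g2)/2;B=(b1+b2)/2; print('F-B len (~.2155)',np.linalg.norm(F-B))
x=(B-F)/np.linalg.norm(B-F); y1=(g1-g2)/np.linalg.norm(g1-g2)
print('yaw from x',np.degrees(np.arctan2(x[1],x[0])),'from guide line',np.degrees(np.arctan2(y1[1],y1[0]))-90,np.degrees(np.arctan2(y1[1],y1[0]))+90)
y=np.array([-x[1],x[0]]);O=F+.148*x; print('origin',O)
def hol(p): d=np.asarray(p)-O; return np.array([d@x,d@y])
# handle: dark mask near bar
hsv=cv2.cvtColor(c['pixels'],cv2.COLOR_RGB2HSV);m=np.zeros((384,512),np.uint8)
m[80:152,168:196]=(hsv[80:152,168:196,2]<45)
k,l,st,ce=cv2.connectedComponentsWithStats(m);i=1+st[1:,4].argmax();print('bar px',ce[i],st[i])
pts=np.argwhere(l==i)[:,::-1].astype(float);W=np.array([P(u*1.56,v*1.56,.056) for u,v in pts]).astype(np.float32)
r=cv2.minAreaRect(W);print('bar',r,'in holder',hol(r[0]))
# board
s=hsv[200,330].astype(int);mm=((np.abs(hsv.astype(int)-s)<[8,60,60]).all(-1)).astype(np.uint8)
k,l,st,ce=cv2.connectedComponentsWithStats(mm);pts=np.argwhere(l==l[200,330])[:,::-1]
W=np.array([ray(c,u,v,.008)[:2] for u,v in pts]).astype(np.float32);r=cv2.minAreaRect(W);print('board',r,hol(r[0]))
Z=cloud(c);print('z board',Z[200,330],'bar z',Z[int(115),182], 'foot pile',Z[60,100])
E
python3 m.py
```

```text
[0.54997882 0.06450899 0.28089002] [-4.91650908e-04 -1.28204261e-01  9.91747610e-01  3.22525492e-04]
guide tips [0.44814489 0.05840553] [0.59963793 0.05405891] 0.15155538230564894 back [ 0.45842058 -0.15766787] [ 0.57590124 -0.16219112] 0.11756770316711679
F-B len (~.2155) 0.21626647072081703
yaw from x -91.78340839615782 from guide line 88.35652860044954 268.35652860044956
origin [ 0.51928546 -0.09169609]
bar px [182.03563941 115.26205451] [171  89  22  56 477]
bar ((0.5210931897163391, -0.02584320865571499), (0.011631615459918976, 0.05778525769710541), 87.33193969726562) in holder [-0.06587724 -0.00024257]
board ((0.6144554018974304, 0.13002684712409973), (0.1537572741508484, 0.3714448809623718), 20.568803787231445) [-0.22457736  0.08822353]
z board [0.58024904 0.16864252 0.00856968] bar z [ 0.51843306 -0.02570768  0.05741799] foot pile [ 0.4866517  -0.13294009  0.01938365]
```

```bash
python3 -m jog '[[2.5,-4,4,0.125],[5.1,-8,8,0.25],[5.1,-8,11,0.286],[5.1,-8,14,0.286],[5.1,-8,17,0.286],[5.1,-8,17,0.286],[5.1,-8,17,0.286]]' 0.06 40
python3 - <<'E'
from h import *
c=cam('wrist')
print(bot.get_obs()['eef_pos'])
cv2.imwrite('pics/w2.png',cv2.resize(c['pixels'][:,:,::-1],None,fx=1.5,fy=1.5))
E
```

```text
t: 2.45
eef_pos: [0.52, -0.0258, 0.1103]
tool_rot: [-0.002, 0.014, 1.0, -0.0]
contact_force: [0.4, -0.6, 0.3]
gripper_width: 0.476
grasp_force: 0.0
[ 0.52202525 -0.02575073  0.11225661]
```

View pics/w2.png

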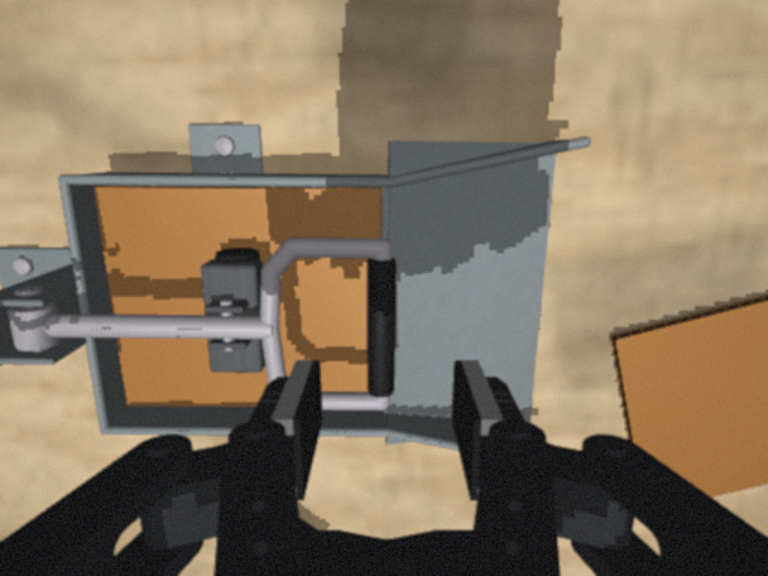

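The holder is square in the picture, with the bar at (382,330) midway between the fingers (308 and 465). I go down and grip.

```bash
python3 -m jog '[[0,0,2.5,0],[0,0,5,0],[0,0,6.5,0],[0,0,7.4,0],[0,0,7.4,0]]' 0.06 40; python3 -m jog '[[0,0,0,0],[0,0,0,0],[0,0,0,0],[0,0,0,0],[0,0,0,0],[0,0,0,0]]' 1 40
python3 - <<'E'
from h import *
o=bot.get_obs();print(o['eef_pos'],o['grasp_force'],o['contact_force'])
th0=0.0;r=14.5
for t in np.linspace(0,1.46,16)[1:]: print([0,round(-r*(1-np.cos(t)),2),round(-r*np.sin(t),2),0])
E
```

```text
t: 2.92
eef_pos: [0.5225, -0.0261, 0.038]
tool_rot: [0.001, 0.015, 1.0, 0.0]
contact_force: [0.7, -0.1, 0.4]
gripper_width: 0.472
grasp_force: 0.0
t: 3.42
eef_pos: [0.5231, -0.0283, 0.0389]
tool_rot: [0.002, 0.016, 1.0, -0.0]
contact_force: [-0.1, -3.7, 7.5]
gripper_width: 0.124
grasp_force: 39.6
[ 0.52305361 -0.02827765  0.03892913] 39.60672318935394 [-0.10932052 -3.71989828  7.50985576]
[0, np.float64(-0.07), np.float64(-1.41), 0]
[0, np.float64(-0.27), np.float64(-2.8), 0]
[0, np.float64(-0.61), np.float64(-4.17), 0]
[0, np.float64(-1.09), np.float64(-5.5), 0]
[0, np.float64(-1.68), np.float64(-6.78), 0]
[0, np.float64(-2.4), np.float64(-7.99), 0]
[0, np.float64(-3.24), np.float64(-9.13), 0]
[0, np.float64(-4.18), np.float64(-10.18), 0]
[0, np.float64(-5.22), np.float64(-11.14), 0]
[0, np.float64(-6.34), np.float64(-11.99), 0]
[0, np.float64(-7.55), np.float64(-12.72), 0]
[0, np.float64(-8.82), np.float64(-13.34), 0]
[0, np.float64(-10.14), np.float64(-13.83), 0]
[0, np.float64(-11.5), np.float64(-14.19), 0]
[0, np.float64(-12.9), np.float64(-14.41), 0]
```

```bash
python3 -m jog '[[0,-0.2,-0.7,0],[0,-0.25,-1.4,0],[0,-0.35,-2.1,0],[0,-0.47,-2.8,0],[0,-0.65,-3.5,0],[0,-0.8,-4.2,0],[0,-1.3,-5.5,0],[0,-1.9,-6.8,0],[0,-2.6,-8,0],[0,-3.4,-9.1,0],[0,-4.4,-10.2,0],[0,-5.4,-11.1,0],[0,-6.5,-12,0],[0,-7.7,-12.7,0],[0,-7.7,-12.7,0]]' 1 40
```

```text
t: 4.67
eef_pos: [0.5206, -0.1007, 0.1688]
tool_rot: [0.002, 0.015, 1.0, 0.004]
contact_force: [-6.6, 16.0, 24.1]
gripper_width: 0.121
grasp_force: 41.0
```

```bash
python3 -m jog '[[0,0.1,-0.2,0],[0,0.2,-0.4,0],[0,0.2,-0.4,0],[0,0.2,-0.4,0]]' 1 40
python3 - <<'E'
from h import *
o=bot.get_obs();print(o['eef_pos'],o['contact_force'],o['grasp_force'])
H=np.array([-0.0917-0.080,0.052]) # hinge y,z approx
d=o['eef_pos'][1:]+[0,.019]-H;print(d,np.hypot(*d),np.arctan2(d[1],d[0]))
E
```

```text
t: 5.0
eef_pos: [0.5202, -0.101, 0.1694]
tool_rot: [0.001, 0.015, 1.0, 0.001]
contact_force: [2.4, 5.9, 6.8]
gripper_width: 0.123
grasp_force: 40.4
[ 0.52023959 -0.10103889  0.16937209] [2.36198387 5.86593339 6.75520933] 40.40850877761841
[0.07066111 0.13637209] 0.1535914707454467 1.092734915902984
```

```bash
python3 -m jog '[[0,-0.6,-0.35,0],[0,-1.1,-0.6,0],[0,-1.8,-0.9,0],[0,-2.5,-1.15,0],[0,-3.2,-1.35,0],[0,-3.9,-1.55,0],[0,-4.4,-1.65,0],[0,-4.9,-1.75,0],[0,-5.3,-1.8,0],[0,-5.6,-1.8,0],[0,-5.6,-1.8,0]]' 1 40
```

```text
t: 5.92
eef_pos: [0.5182, -0.156, 0.1872]
tool_rot: [0.0, 0.015, 1.0, 0.002]
contact_force: [1.4, 7.5, 10.9]
gripper_width: 0.118
grasp_force: 41.2
```

```bash
python3 -m jog '[[0,-0.15,-0.1,0],[0,-0.3,-0.15,0],[0,-0.3,-0.15,0],[0,-0.3,-0.15,0]]' 1 40;  python3 - <<'E'
from h import *
c=cam('scene');cv2.imwrite('pics/s3.png',cv2.resize(c['pixels'][100:210,260:380,::-1],None,fx=5.4,fy=5.4,interpolation=cv2.INTER_CUBIC))
E
```

```text
t: 6.25
eef_pos: [0.518, -0.1562, 0.1874]
tool_rot: [-0.0, 0.014, 1.0, 0.003]
contact_force: [4.7, 13.3, 0.2]
gripper_width: 0.118
grasp_force: 40.5
```

View pics/s3.png

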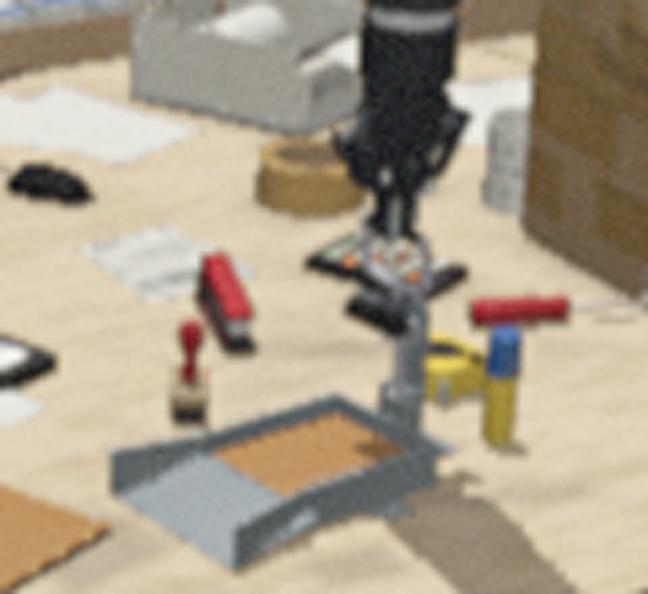

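The crop shows the arm upright against the post at (405,300), held at the bar, and pushing further no longer moves it, so it is at the stop and in the clip. I release it and back off upwards.

```bash
python3 -m jog '[[0,0.3,0,0],[0,0.3,0,0]]' 1 40; python3 -m jog '[[0,0,0,0],[0,0,0,0],[0,0,0,0],[0,0,0,0],[0,0,-2,0],[0,0,-4,0],[0,0,-7,0],[0,0,-7,0]]' 0.06 40;  python3 - <<'E'
from h import *
c=cam('scene');P=cloud(c)
o=np.array([.5193,-.0917]);x=np.array([-.031,-.9995]);y=np.array([.9995,-.031])
d=P[...,:2]-o;hx=d@x;hy=d@y
m=(abs(hy)<.04)&(hx>-.1)&(hx<.12)&(P[...,2]>.13)&(P[...,2]<.205)
q=np.c_[hx[m],hy[m],P[m][:,2]];q=q[q[:,2].argsort()];print(len(q));print(q[::max(1,len(q)//25)].round(3))
E
```

```text
t: 6.47
eef_pos: [0.518, -0.1559, 0.1874]
tool_rot: [0.0, 0.014, 1.0, 0.001]
contact_force: [5.5, 5.6, -1.9]
gripper_width: 0.116
grasp_force: 40.1
t: 7.13
eef_pos: [0.5197, -0.1597, 0.2627]
tool_rot: [0.004, 0.016, 1.0, -0.001]
contact_force: [1.3, -0.2, -0.2]
gripper_width: 0.468
grasp_force: 0.0
141
[[ 0.046 -0.03   0.13 ]
 [ 0.04  -0.03   0.132]
 [ 0.06  -0.02   0.132]
 [ 0.041 -0.01   0.134]
 [ 0.047 -0.004  0.135]
 [ 0.041 -0.029  0.136]
 [ 0.043  0.004  0.137]
 [ 0.038  0.005  0.138]
 [ 0.057  0.001  0.14 ]
 [ 0.049  0.017  0.141]
 [ 0.064  0.003  0.142]
 [ 0.06  -0.     0.148]
 [ 0.063 -0.01   0.151]
 [ 0.061  0.025  0.153]
 [ 0.062 -0.004  0.153]
 [ 0.065  0.024  0.157]
 [ 0.069  0.035  0.161]
 [ 0.064 -0.037  0.168]
 [ 0.065  0.031  0.172]
 [ 0.063  0.037  0.18 ]
 [ 0.058 -0.035  0.186]
 [ 0.057 -0.023  0.191]
 [ 0.055  0.016  0.193]
 [ 0.055  0.011  0.194]
 [ 0.056 -0.036  0.196]
 [ 0.054  0.004  0.197]
 [ 0.052  0.013  0.199]
 [ 0.062 -0.023  0.199]
 [ 0.053 -0.009  0.201]]
```

```bash
python3 -m jog '[[-0.5,3,-1,0.1],[-1,7,-1,0.22],[-1.6,11,-1,0.34],[-2.3,15,-1,0.46],[-3,19,0,0.58],[-3.7,23,2,0.7],[-4.4,27,4,0.82],[-5,30,6,0.94],[-5.4,33,9,1.06],[-5.4,33,11,1.18],[-5.4,33,11,1.29],[-5.4,33,11,1.29],[-5.4,33,11,1.29]]' -0.41 40;  python3 - <<'E'
from h import *
c=cam('wrist');o=bot.get_obs();print(o['eef_pos'],o['q'].round(2))
P=lambda u,v: ray(c,u,v,.008)
hsv=cv2.cvtColor(c['pixels'],cv2.COLOR_RGB2HSV).astype(int)
Z=cloud(c)
m=((abs(hsv[...,0]-15)<6)&(hsv[...,1]>115)&(hsv[...,2]>60)&(Z[...,1]>.08)).astype(np.uint8)
m=cv2.morphologyEx(m,cv2.MORPH_OPEN,np.ones((5,5)))
k,l,st,ce=cv2.connectedComponentsWithStats(m);i=1+st[1:,4].argmax();print(st[i],ce[i])
pts=np.argwhere(l==i)[:,::-1];W=np.array([P(u,v)[:2] for u,v in pts]).astype(np.float32);print(cv2.minAreaRect(W))
im=c['pixels'][...,::-1].copy();im[l==i]//=2
cv2.imwrite('pics/w3.png',cv2.resize(im,None,fx=1.5,fy=1.5))
E
```

```text
t: 8.27
eef_pos: [0.5813, 0.1692, 0.147]
tool_rot: [0.0, 0.612, 0.791, -0.001]
contact_force: [0.5, -0.2, 1.0]
gripper_width: 0.702
grasp_force: 0.0
[0.58183896 0.16900913 0.14790007] [-0.73  0.49  0.46  1.83 -0.27  0.89  0.11]
[  195   107   135   147 18647] [262.05732826 178.91210382]
((0.584254801273346, 0.16932089626789093), (0.10942064225673676, 0.12909677624702454), 14.322224617004395)
```

View pics/w3.png

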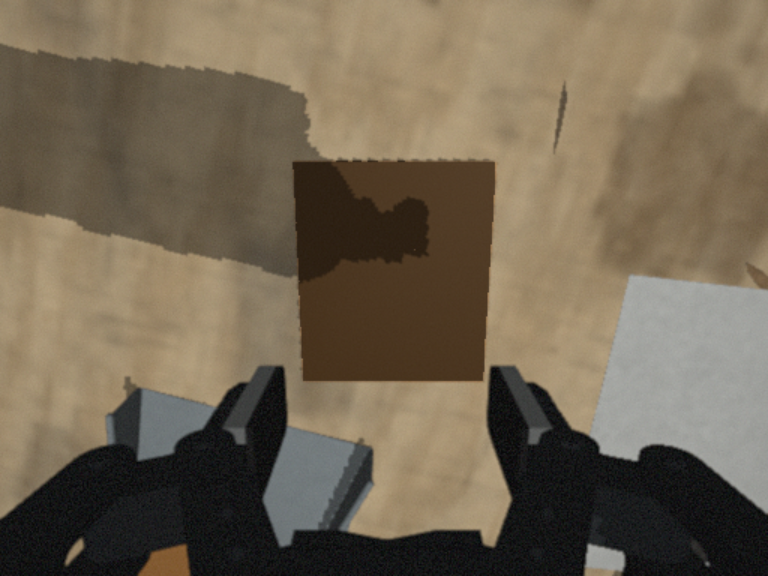

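The masked board lies under the gripper. Its centre pixel is (262,179) unscaled, its measured size 109×129 mm matches, and its edges are parallel to the fingers. I go down to touch its top.

```bash
python3 -m jog '[[0,0.2,3.5,0],[0,0.2,7,0],[0,0.2,10.5,0],[0,0.2,12.5,0],[0,0.2,13.4,0],[0,0.2,13.4,0]]' -0.41 40; python3 -m jog '[[0,0,0.2,0],[0,0,0.4,0],[0,0,0.4,0],[0,0,0.4,0]]'; python3 -m jog '[[0,0,0.2,0],[0,0,0.4,0],[0,0,0.4,0],[0,0,0.4,0]]'
```

```text
t: 8.82
eef_pos: [0.5829, 0.1694, 0.0128]
tool_rot: [-0.001, 0.613, 0.79, -0.001]
contact_force: [-0.1, 0.1, 0.6]
gripper_width: 0.707
grasp_force: 0.0
t: 9.15
eef_pos: [0.5844, 0.1709, 0.0111]
tool_rot: [0.0, 0.613, 0.79, 0.001]
contact_force: [-0.0, -0.2, 0.8]
gripper_width: 0.705
grasp_force: 0.0
t: 9.48
eef_pos: [0.5834, 0.1706, 0.0057]
tool_rot: [-0.0, 0.613, 0.79, -0.0]
contact_force: [0.2, 0.7, -0.9]
gripper_width: 0.703
grasp_force: 0.0
```

```bash
for i in 1; do python3 -m jog '[[0,0,0.2,0],[0,0,0.2,0],[0,0,0.2,0]]'; python3 -m jog '[[0,0,0.2,0],[0,0,0.2,0],[0,0,0.2,0]]'; done
```

```text
t: 9.73
eef_pos: [0.5834, 0.1705, 0.0036]
tool_rot: [-0.0, 0.613, 0.79, -0.0]
contact_force: [0.3, 0.1, -0.1]
gripper_width: 0.709
grasp_force: 0.0
t: 9.98
eef_pos: [0.5838, 0.1706, 0.003]
tool_rot: [-0.0, 0.614, 0.79, 0.0]
contact_force: [-4.1, -0.3, 12.7]
gripper_width: 0.709
grasp_force: 5.9
```

```bash
python3 -m jog '[[-0.1,-0.3,0,0.02],[-0.2,-0.8,0,0.04],[-0.4,-1.4,0,0.06],[-0.6,-2,0,0.09],[-0.8,-2.7,0,0.12],[-1,-3.4,0,0.15],[-1.2,-4.1,0,0.18],[-1.4,-4.8,0,0.21],[-1.6,-5.5,0,0.24],[-1.8,-6.1,0,0.27],[-1.8,-6.5,0,0.28],[-1.8,-6.5,0,0.28]]';python3 - <<'E'
from h import *
c=cam('wrist');o=bot.get_obs();print(o['eef_pos'],o['contact_force'])
hsv=cv2.cvtColor(c['pixels'],cv2.COLOR_RGB2HSV).astype(int);Z=cloud(c)
m=((abs(hsv[...,0]-15)<6)&(hsv[...,1]>115)&(hsv[...,2]>40)&(Z[...,1]>.05)).astype(np.uint8)
m=cv2.morphologyEx(m,cv2.MORPH_OPEN,np.ones((5,5)))
k,l,st,ce=cv2.connectedComponentsWithStats(m);i=1+st[1:,4].argmax();print(st[i],ce[i])
pts=np.argwhere(l==i)[:,::-1];W=np.array([ray(c,u,v,.008)[:2] for u,v in pts]).astype(np.float32);print(cv2.minAreaRect(W),W.max(0))
E
```

```text
t: 10.98
eef_pos: [0.5267, 0.1371, 0.003]
tool_rot: [0.001, 0.718, 0.696, 0.002]
contact_force: [1.4, -0.3, 9.1]
gripper_width: 0.706
grasp_force: 4.1
[0.52666589 0.13710372 0.00301467] [ 1.45430792 -0.45763746  9.04833955]
[   96    53   315   307 59572] [262.78165917 206.01851541]
((0.531165599822998, 0.14733433723449707), (0.10975717753171921, 0.12994112074375153), 15.093664169311523) [0.59633577 0.22367364]
```

The single-finger grip moved the board without turning it; it is still at 15°. I push its trailing edge with two fingers held square to the holder, which will straighten it.

```bash
python3 -m jog '[[0,0,-1.5,0],[0,0,-3,0],[3.5,0,-3,0],[7,0,-3,0],[10.8,0,-3,0],[10.8,0,-3,0],[10.8,0,-1,0],[10.8,0,-0.2,0],[10.8,0,-0.2,0],[10.8,0,-0.2,0]]' -0.41 40; python3 -m jog '[[0,0,0.3,0],[0,0,0.3,0],[0,0,0.3,0]]'; python3 -m jog '[[0,0,0.2,0],[0,0,0.2,0],[0,0,0.2,0]]'
```

```text
t: 11.87
eef_pos: [0.5278, 0.2439, 0.0034]
tool_rot: [-0.0, 0.718, 0.696, -0.001]
contact_force: [0.2, -0.6, 0.2]
gripper_width: 0.703
grasp_force: 0.0
t: 12.12
eef_pos: [0.5286, 0.2447, 0.0012]
tool_rot: [0.0, 0.718, 0.696, 0.0]
contact_force: [-0.1, -0.6, -1.3]
gripper_width: 0.704
grasp_force: 0.0
t: 12.37
eef_pos: [0.5283, 0.245, -0.0011]
tool_rot: [-0.0, 0.718, 0.696, 0.0]
contact_force: [0.2, 0.4, 0.0]
gripper_width: 0.704
grasp_force: 0.0
```

```bash
python3 -m jog '[[-0.5,-0.1,0.1,0],[-1,-0.1,0.1,0],[-1.4,-0.1,0.1,0],[-1.8,-0.1,0.1,0],[-2.2,-0.1,0.1,0],[-2.6,-0.1,0.1,0],[-3,-0.1,0.1,0],[-3.4,-0.1,0.1,0],[-3.8,-0.1,0.1,0],[-4.2,-0.1,0.1,0],[-4.2,-0.1,0.1,0]]';cat > b.py <<'E'
from h import *
c=cam('wrist');o=bot.get_obs();print(o['eef_pos'],o['contact_force'])
hsv=cv2.cvtColor(c['pixels'],cv2.COLOR_RGB2HSV).astype(int)
m=((abs(hsv[...,0]-15)<6)&(hsv[...,1]>115)&(hsv[...,2]>40)).astype(np.uint8)
m=cv2.morphologyEx(m,cv2.MORPH_OPEN,np.ones((5,5)))
k,l,st,ce=cv2.connectedComponentsWithStats(m)
for i in range(1,k):
  if st[i,4]<1500: continue
  pts=np.argwhere(l==i)[:,::-1];W=np.array([ray(c,u,v,.008)[:2] for u,v in pts]).astype(np.float32);print(st[i],cv2.minAreaRect(W),W.min(0),W.max(0),'z',np.median(cloud(c)[l==i][:,2]))
cv2.imwrite('pics/b_%d.png'%(o['t']*100),cv2.resize(c['pixels'][...,::-1],None,fx=1.5,fy=1.5))
E
python3 b.py
```

```text
t: 13.28
eef_pos: [0.526, 0.2018, -0.0022]
tool_rot: [0.0, 0.718, 0.696, -0.0]
contact_force: [0.0, 0.0, 0.3]
gripper_width: 0.705
grasp_force: 0.0
[ 0.52605702  0.2024143  -0.00217309] [ 0.24047322 -0.04020544  0.6804624 ]
[ 175  292  166   72 8541] ((0.5240861773490906, 0.17108099162578583), (0.03850646689534187, 0.07657945901155472), 88.12185668945312) [0.4857227 0.1507221] [0.562207  0.1893994] z 0.008759964989550117
```

```bash
cat > sb.py <<'E'
from h import *
import sys
zz=float(sys.argv[1]) if len(sys.argv)>1 else .008
O=np.array([.519,-.093]);x=np.array([-.030,-.9995]);y=np.array([.9995,-.030])
for n in('scene','side'):
  c=cam(n);hsv=cv2.cvtColor(c['pixels'],cv2.COLOR_RGB2HSV).astype(int);Z=cloud(c);d=Z[...,:2]-O
  m=((abs(hsv[...,0]-15)<5)&(hsv[...,1]>100)&(hsv[...,2]>50)&(abs(d@y)<.09)&(d@x>-.33)&(d@x<.08)&(Z[...,2]<.045)).astype(np.uint8)
  k,l,st,ce=cv2.connectedComponentsWithStats(m)
  for i in range(1,k):
    if st[i,4]<60: continue
    W=np.array([ray(c,u,v,zz)[:2]-O for u,v in np.argwhere(l==i)[:,::-1]]);W=(W@np.c_[x,y]).astype(np.float32)
    r=cv2.minAreaRect(W);print(n,st[i,4],np.round(r[0],4),np.round(r[1],4),round(r[2],1),'x',W[:,0].min().round(4),W[:,0].max().round(4),'y',W[:,1].min().round(4),W[:,1].max().round(4),'z',Z[l==i][:,2].mean().round(4))
E
python3 sb.py
```

```text
scene 239 [0.015  0.0331] [0.127  0.0828] 0.8 x -0.0486 0.078 y -0.009 0.0744 z 0.0174
scene 338 [-0.2181 -0.0045] [0.1334 0.11  ] 9.6 x -0.2797 -0.146 y -0.068 0.0598 z 0.0082
side 705 [-0.2058 -0.0048] [0.1378 0.1138] 11.1 x -0.2786 -0.1333 y -0.0704 0.0605 z 0.0086
side 525 [-0.0248  0.007 ] [0.1052 0.0937] 0.1 x -0.0775 0.0278 y -0.0398 0.0538 z 0.0187
```

```bash
python3 -m jog '[[-0.4,0,0,0],[-0.8,0,0,0],[-1.2,0,0,0],[-1.6,0,0,0],[-2,0,0,0],[-2.4,0,0,0],[-2.8,0,0,0],[-2.8,0,0,0]]'; python3 sb.py; python3 b.py
```

```text
t: 14.1
eef_pos: [0.5252, 0.1737, -0.0022]
tool_rot: [0.0, 0.718, 0.696, -0.0]
contact_force: [0.2, -0.3, -0.3]
gripper_width: 0.704
grasp_force: 0.0
scene 238 [0.015  0.0343] [0.1271 0.0803] 0.8 x -0.048 0.0783 y -0.0066 0.0742 z 0.0174
scene 341 [-0.1924 -0.0114] [0.1388 0.1122] 6.2 x -0.2577 -0.1219 y -0.0746 0.0505 z 0.0105
side 644 [-0.1874 -0.0125] [0.1299 0.1143] 3.2 x -0.2546 -0.1225 y -0.0711 0.0477 z 0.011
side 527 [-0.0248  0.007 ] [0.1052 0.0937] 0.1 x -0.0775 0.0278 y -0.0398 0.0538 z 0.0187
[ 0.52519104  0.17510969 -0.00220197] [-1.04367388 -0.66908499 -0.21916544]
[ 175  292  166   73 9606] ((0.5232340693473816, 0.14384955167770386), (0.03905877470970154, 0.0764421597123146), 88.16374969482422) [0.48496717 0.12323779] [0.561335   0.16259272] z 0.009098716588108333
```

```bash
ls pics/b_*
```

```text
pics/b_1333.png
pics/b_1425.png
```

```bash
python3 -m jog '[[-0.5,0,0,0],[-1,0,0,0],[-1.5,0,0,0],[-2,0,0,0],[-2.5,0,0,0],[-3,0,0,0],[-3.5,0,0,0],[-4,0,0,0],[-4.5,0,0,0],[-5,0,0,0],[-5.5,0,0,0],[-6,0,0,0],[-6,0,0,0]]'; python3 sb.py .015
```

```text
t: 15.33
eef_pos: [0.5232, 0.1135, -0.0022]
tool_rot: [0.0, 0.718, 0.696, -0.0]
contact_force: [-0.6, -0.6, 0.5]
gripper_width: 0.704
grasp_force: 0.0
scene 514 [-0.0721  0.0115] [0.2921 0.1146] 14.9 x -0.2018 0.0677 y -0.0759 0.0724 z 0.0181
side 1071 [-0.0733  0.0039] [0.2185 0.1055] 3.4 x -0.1836 0.0367 y -0.0546 0.0565 z 0.0193
```

```bash
python3 -m jog '[[-0.5,0,0,0],[-1,0,0,0],[-1.5,0,0,0],[-2,0,0,0],[-2.5,0,0,0],[-3,0,0,0],[-3.5,0,0,0],[-4,0,0,0],[-4.5,0,-0.1,0],[-5,0,-0.2,0],[-5.5,0,-0.35,0],[-6,0,-0.5,0],[-6.5,0,-0.6,0],[-7,0,-0.75,0],[-7,0,-0.75,0]]'; python3 sb.py .025
```

```text
t: 16.68
eef_pos: [0.5214, 0.0436, 0.0057]
tool_rot: [0.0, 0.718, 0.696, -0.0]
contact_force: [-0.7, 0.4, -0.8]
gripper_width: 0.705
grasp_force: 0.0
scene 284 [-0.0431  0.0174] [0.1956 0.109 ] 6.2 x -0.1344 0.053 y -0.0473 0.0784 z 0.0308
side 852 [-0.0348  0.0026] [0.1675 0.1065] 1.5 x -0.1176 0.0493 y -0.0526 0.0552 z 0.027
```

```bash
python3 -m jog '[[-0.5,0,-0.15,0],[-1,0,-0.3,0],[-1.5,0,-0.4,0],[-2,0,-0.55,0],[-2.5,0,-0.65,0],[-3,0,-0.8,0],[-3.5,0,-0.9,0],[-4,0,-1.05,0],[-4.5,0,-1.15,0],[-5,0,-1.25,0],[-5.4,0,-1.25,0],[-5.4,0,-1.25,0]]'; python3 sb.py .028; python3 b.py
```

```text
t: 17.78
eef_pos: [0.5196, -0.0101, 0.0179]
tool_rot: [0.0, 0.718, 0.696, -0.0]
contact_force: [0.1, -0.8, -0.3]
gripper_width: 0.704
grasp_force: 0.0
scene 149 [ 0.0048 -0.014 ] [0.1441 0.0709] 36.1 x -0.068 0.0521 y -0.0389 0.0537 z 0.026
side 649 [-0.0089  0.0012] [0.103  0.1245] 89.5 x -0.0709 0.0531 y -0.0506 0.0531 z 0.0276
[ 0.51964017 -0.00871124  0.01773448] [ 0.49424852 -0.33151731 -0.52961305]
[  176   291   165    74 10097] ((0.5173918604850769, -0.0551481656730175), (0.045512158423662186, 0.08761958032846451), 88.17443084716797) [ 0.47343978 -0.07915311] [ 0.56103516 -0.03128387] z 0.02846078939949165
```

```bash
python3 -m jog '[[-0.2,0,0,0],[-0.4,0,0,0],[-0.5,0,0,0],[-0.5,0,0,0]]'; python3 -m jog '[[-0.1,0,0,0],[-0.2,0,0,0],[-0.2,0,0,0]]';python3 -m jog '[[-0.1,0,0,0],[-0.2,0,0,0],[-0.2,0,0,0]]'
```

```text
t: 18.27
eef_pos: [0.5195, -0.0142, 0.0178]
tool_rot: [0.0, 0.718, 0.696, -0.0]
contact_force: [-0.2, -0.4, -0.2]
gripper_width: 0.702
grasp_force: 0.0
t: 18.52
eef_pos: [0.5194, -0.0161, 0.0178]
tool_rot: [0.0, 0.718, 0.696, -0.0]
contact_force: [0.6, 0.6, 0.2]
gripper_width: 0.701
grasp_force: 0.0
t: 18.77
eef_pos: [0.5194, -0.0181, 0.0178]
tool_rot: [0.0, 0.718, 0.696, -0.0]
contact_force: [-0.5, -0.5, -0.2]
gripper_width: 0.706
grasp_force: 0.0
```

```bash
python3 -m jog '[[-0.1,0,0,0],[-0.2,0,0,0],[-0.2,0,0,0]]';python3 -m jog '[[-0.1,0,0,0],[-0.15,0,0,0],[-0.15,0,0,0]]'; python3 b.py
```

```text
t: 19.02
eef_pos: [0.5198, -0.0187, 0.0179]
tool_rot: [-0.0, 0.717, 0.697, 0.001]
contact_force: [0.7, 4.4, -0.3]
gripper_width: 0.705
grasp_force: 2.2
t: 19.27
eef_pos: [0.52, -0.019, 0.0179]
tool_rot: [-0.001, 0.717, 0.697, 0.001]
contact_force: [0.5, 7.2, -0.1]
gripper_width: 0.704
grasp_force: 4.0
[ 0.51992709 -0.01894722  0.01790091] [1.17321393 7.42306757 0.77792268]
[  175   275   166    90 11835] ((0.5176761746406555, -0.06051374971866608), (0.05457349866628647, 0.08807660639286041), 88.24771118164062) [ 0.47338    -0.08898896] [ 0.561435   -0.03248481] z 0.027124889748237374
```

The finger met a firm stop at 7 N and the board top dropped from 28.5 to 27.1 mm, as expected when home. I back off and check.

```bash
python3 -m jog '[[0.4,0,0,0],[1.5,0,-0.5,0],[4,0,-3,0],[7,0,-7,0],[9,0,-11,0],[10,0,-14,0],[10,0,-18,0],[10,0,-18,0],[10,0,-18,0]]' 0.06;python3 - <<'E'
from h import *
c=cam('wrist');o=bot.get_obs();print(o['eef_pos'],o['tool_rot'],o['q'].round(2));Z=cloud(c)
O=np.array([.519,-.093]);x=np.array([-.030,-.9995]);y=np.array([.9995,-.030]);d=Z[...,:2]-O;hx=d@x;hy=d@y
hsv=cv2.cvtColor(c['pixels'],cv2.COLOR_RGB2HSV).astype(int)
for a in(-.05,-.02,.01,.03):
  for b in(-.04,0,.04):
    m=(abs(hx-a)<.006)&(abs(hy-b)<.006)&(Z[...,2]>.01);print(a,b,m.sum(),np.median(Z[m][:,2]).round(4) if m.any() else '')
m=((abs(hsv[...,0]-15)<6)&(hsv[...,1]>115)&(abs(hx)<.11)&(abs(hy)<.07)).astype(np.uint8);pts=np.argwhere(m)[:,::-1]
W=np.array([ray(c,u,v,.027)[:2]-O for u,v in pts])@np.c_[x,y];
for b in(-.045,-.02,0,.02,.045):
  s=W[abs(W[:,1]-b)<.004];print(b,s[:,0].min().round(4),s[:,0].max().round(4))
cv2.imwrite('pics/w5.png',cv2.resize(c['pixels'][...,::-1],None,fx=1.5,fy=1.5))
E
```

```text
t: 20.07
eef_pos: [0.5237, 0.0786, 0.2]
tool_rot: [0.001, 0.718, 0.697, 0.002]
contact_force: [-0.7, -0.3, -0.4]
gripper_width: 0.471
grasp_force: 0.0
[0.52227328 0.07825856 0.1981737 ] [2.46612317e-04 7.17667410e-01 6.96385802e-01 4.93493180e-04] [-0.76  0.31  0.6   1.97 -0.21  0.93 -0.08]
-0.05 -0.04 114 0.0272
-0.05 0 113 0.0271
-0.05 0.04 109 0.0271
-0.02 -0.04 103 0.027
-0.02 0 107 0.027
-0.02 0.04 110 0.0271
0.01 -0.04 99 0.0271
0.01 0 101 0.0271
0.01 0.04 92 0.0271
0.03 -0.04 60 0.0271
0.03 0 98 0.0269
0.03 0.04 66 0.0271
-0.045 -0.069 0.031
-0.02 -0.0701 0.0366
0 -0.0688 0.0394
0.02 -0.0688 0.0367
0.045 -0.0687 0.0315
```

View pics/w5.png

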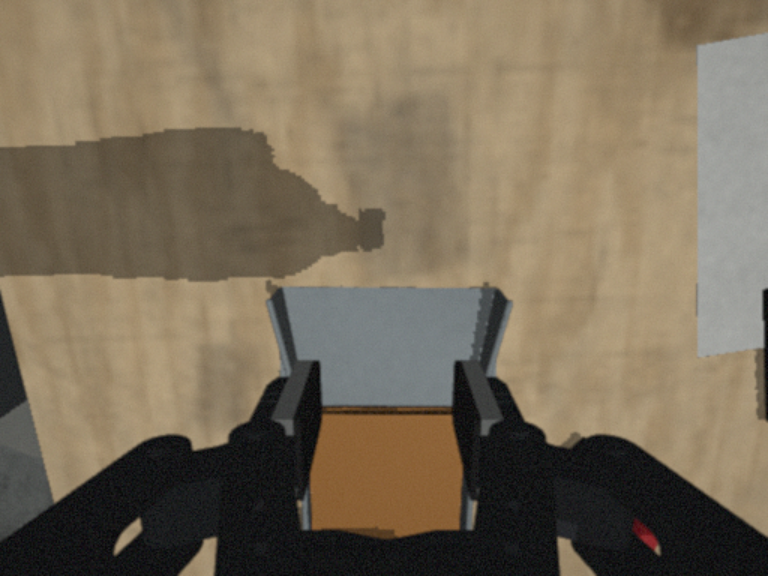

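The board lies flat at 27 mm inside the tray, with an even gap along the lip at row 408. Next I regrip the parked handle.

```bash
python3 -m jog '[[0,0,-3,-0.12],[0,0,-6,-0.24],[-2,0,-7,-0.36],[-5,0.1,-7,-0.48],[-8,0.1,-7,-0.6],[-11,0.2,-7,-0.72],[-14,0.2,-7,-0.84],[-17,0.3,-7,-0.96],[-20,0.3,-7,-1.08],[-23.5,0.3,-7,-1.2],[-23.5,0.3,-7,-1.32],[-23.5,0.3,-7,-1.44],[-23.5,0.3,-7,-1.57],[-23.5,0.3,-7,-1.57],[-23.5,0.3,-7,-1.57]]' 0.06 40;python3 - <<'E'
from h import *
o=bot.get_obs();print(o['eef_pos'],o['tool_rot'])
O=np.array([.519,-.093]);x=np.array([-.030,-.9995]);y=np.array([.9995,-.030])
for n in('wrist','scene'):
  c=cam(n);Z=cloud(c);d=Z[...,:2]-O;hx=d@x;hy=d@y;v=c['pixels'].max(-1)
  m=(abs(hx-.06)<.03)&(abs(hy)<.027)&(abs(Z[...,2]-.197)<.014)&(v<70);print(n,m.sum(),hx[m].mean(),hy[m].mean(),np.percentile(Z[m][:,2],[10,50,90]),Z[m].mean(0))
E
```

```text
t: 21.37
eef_pos: [0.5171, -0.1568, 0.2661]
tool_rot: [-0.002, 0.018, 1.0, 0.0]
contact_force: [0.0, 0.3, -0.3]
gripper_width: 0.473
grasp_force: 0.0
[ 0.51711429 -0.15681952  0.26613687] [-1.60930689e-03  1.75732469e-02  9.99844283e-01  1.41253423e-05]
wrist 1312 0.0605203006310624 -0.000913736175392826 [0.19903537 0.20096844 0.20214942] [ 0.51627084 -0.15346866  0.20075923]
scene 7 0.05491341883630302 -0.0024547869673042606 [0.19491485 0.19627736 0.19832044] [ 0.51489863 -0.14781779  0.19651164]
```

```bash
python3 -m jog '[[0,0.1,3,0],[0,0.1,5.5,0],[0,0.1,7.5,0],[0,0.1,8.5,0],[0,0.1,8.5,0]]' 0.06 40; python3 -m jog '[[0,0,0,0],[0,0,0,0],[0,0,0,0],[0,0,0,0],[0,0,0,0],[0,0,0,0]]' 1 60
```

```text
t: 21.88
eef_pos: [0.5167, -0.1548, 0.1805]
tool_rot: [-0.002, 0.016, 1.0, 0.0]
contact_force: [-0.2, 1.1, 0.6]
gripper_width: 0.473
grasp_force: 0.0
t: 22.38
eef_pos: [0.5193, -0.1555, 0.1842]
tool_rot: [0.001, 0.015, 1.0, 0.0]
contact_force: [-0.7, 0.6, 6.9]
gripper_width: 0.117
grasp_force: 58.9
```

```bash
python3 -m jog '[[0,0,-0.3,0],[0,0.4,-0.25,0],[0,0.85,-0.15,0],[0,1.4,0,0],[0,2,0.1,0],[0,2.7,0.35,0],[0,3.4,0.55,0],[0,4,0.85,0],[0,4.7,1.15,0],[0,4.7,1.15,0]]' 1 60
```

```text
t: 23.22
eef_pos: [0.5208, -0.1076, 0.1711]
tool_rot: [0.001, 0.015, 1.0, -0.0]
contact_force: [4.6, -2.4, -3.5]
gripper_width: 0.113
grasp_force: 60.1
```

```bash
python3 -m jog '[[0,0.65,0.35,0],[0,1.25,0.7,0],[0,1.85,1.1,0],[0,2.45,1.55,0],[0,3,2.05,0],[0,3.55,2.55,0],[0,4.05,3.05,0],[0,4.55,3.6,0],[0,5,4.15,0],[0,5.4,4.75,0],[0,5.8,5.35,0],[0,6.15,6,0],[0,6.5,6.65,0],[0,6.8,7.3,0],[0,6.8,7.3,0]]' 1 60
```

```text
t: 24.47
eef_pos: [0.5223, -0.0393, 0.0971]
tool_rot: [0.0, 0.015, 1.0, 0.0]
contact_force: [5.2, 2.8, -0.7]
gripper_width: 0.113
grasp_force: 60.3
```

```bash
python3 -m jog '[[0,0.2,0.5,0],[0,0.35,1,0],[0,0.5,1.5,0],[0,0.65,2,0],[0,0.75,2.4,0],[0,0.85,2.8,0],[0,0.92,3.2,0],[0,0.98,3.5,0],[0,1,3.7,0],[0,1,3.7,0]]' 1 60; python3 -m jog '[[0,0.02,0.1,0],[0,0.04,0.2,0],[0,0.05,0.3,0],[0,0.06,0.4,0],[0,0.06,0.4,0],[0,0.06,0.4,0]]'
```

```text
t: 25.3
eef_pos: [0.5219, -0.0296, 0.0603]
tool_rot: [-0.0, 0.014, 1.0, 0.0]
contact_force: [4.8, 3.0, -1.5]
gripper_width: 0.11
grasp_force: 60.7
t: 25.8
eef_pos: [0.5219, -0.0292, 0.0567]
tool_rot: [-0.0, 0.015, 1.0, 0.0]
contact_force: [5.6, 2.4, -1.2]
gripper_width: 0.113
grasp_force: 60.8
```

```bash
python3 -m jog '[[0,0,0.1,0],[0,0,0.2,0],[0,0,0.2,0],[0,0,0.2,0]]'; python3 -m jog '[[0,0,0.1,0],[0,0,0.2,0],[0,0,0.2,0],[0,0,0.2,0]]'
```

```text
t: 26.13
eef_pos: [0.522, -0.0291, 0.0554]
tool_rot: [-0.0, 0.015, 1.0, 0.0]
contact_force: [2.0, 3.2, 7.2]
gripper_width: 0.116
grasp_force: 61.7
t: 26.47
eef_pos: [0.5212, -0.0289, 0.0543]
tool_rot: [-0.001, 0.016, 1.0, 0.001]
contact_force: [-3.8, 4.4, 22.0]
gripper_width: 0.115
grasp_force: 64.2
```

```bash
python3 -m jog '[[0,0,-0.1,0],[0,-0.03,-0.2,0],[0,-0.03,-0.2,0]]'; python3 -m jog '[[0,0,0,0],[0,0,0,0],[0,0,0,0],[0,0,0,0],[0,0,0,0],[0,0,-1,0],[0,0,-3,0],[0,0,-6,0],[0,0,-10,0],[3,4,-14,0],[6,8,-17,0],[6,12,-17,0],[6,12,-17,0]]' 0.06 60;python3 - <<'E'
from h import *
c=cam('wrist');o=bot.get_obs();print(o['eef_pos'],o['tool_rot']);Z=cloud(c)
O=np.array([.519,-.093]);x=np.array([-.030,-.9995]);y=np.array([.9995,-.030]);d=Z[...,:2]-O;hx=d@x;hy=d@y;v=c['pixels'].max(-1)
m=(abs(hx+.064)<.012)&(abs(hy)<.022)&(Z[...,2]>.045)&(Z[...,2]<.1)&(v<60);print('bar',m.sum(),np.percentile(Z[m][:,2],[50,90]),hx[m].mean())
for a in(-.05,-.02,.01,.03,.05):
  for b in(-.045,.045):
    m=(abs(hx-a)<.006)&(abs(hy-b)<.006);print(a,b,m.sum(),np.median(Z[m][:,2]).round(4) if m.any() else '')
cv2.imwrite('pics/w6.png',cv2.resize(c['pixels'][...,::-1],None,fx=1.5,fy=1.5))
E
```

```text
t: 26.72
eef_pos: [0.522, -0.0291, 0.0553]
tool_rot: [-0.0, 0.015, 1.0, 0.001]
contact_force: [3.5, 3.5, 4.8]
gripper_width: 0.114
grasp_force: 61.7
t: 27.8
eef_pos: [0.4651, 0.0937, 0.2278]
tool_rot: [0.001, 0.015, 1.0, 0.001]
contact_force: [0.6, 0.6, 0.3]
gripper_width: 0.466
grasp_force: 0.0
[0.46474139 0.09977469 0.22862488] [0.00147233 0.01174123 0.99992675 0.00254228]
bar 504 [0.07114114 0.0723981 ] -0.06643020472244568
-0.05 -0.045 123 0.0272
-0.05 0.045 1 0.0253
-0.02 -0.045 128 0.0271
-0.02 0.045 85 0.0272
0.01 -0.045 127 0.0272
0.01 0.045 108 0.0272
0.03 -0.045 125 0.0272
0.03 0.045 105 0.0271
0.05 -0.045 125 0.0272
0.05 0.045 108 0.0271
```

View pics/w6.png

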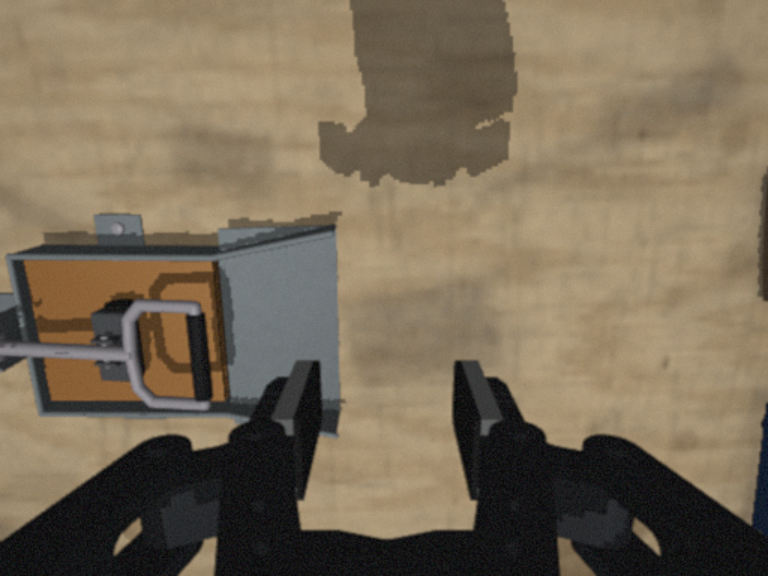

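The picture shows the foot on the board at (115,340), the bar at (200,355) with its height corresponding to 0.10 rad, and the board flat. I make one last numeric check that it is still home.

Run:
```python
from h import *
c=cam('wrist');O=np.array([.519,-.093]);X=np.array([-.030,-.9995]);Y=np.array([.9995,-.030])
hsv=cv2.cvtColor(c['pixels'],cv2.COLOR_RGB2HSV).astype(int);Z=cloud(c);d=Z[...,:2]-O;hx=d@X;hy=d@Y
m=(abs(hsv[...,0]-15)<6)&(hsv[...,1]>115)&(abs(hx)<.1)&(abs(hy)<.06)&(abs(Z[...,2]-.027)<.003)
for b in(-.048,-.04,-.033,.033,.04,.048):
    s=hx[m&(abs(hy-b)<.003)];print(b,s.min().round(4),s.max().round(4),(s.max()-s.min()).round(4))
# back stop rim & lip in same frame
m=(abs(hy)<.05)&(hx>.05)&(hx<.085)&(Z[...,2]>.033)&(Z[...,2]<.04);print('stop rim',m.sum(),np.percentile(hx[m],[2,50]))
m=(abs(hy)<.05)&(hx>-.09)&(hx<-.055)&(abs(Z[...,2]-.0195)<.0012);print('lip',m.sum(),np.percentile(hx[m],[50,98]))
```

```text
-0.048 -0.0654 0.0652 0.1306
-0.04 -0.0649 0.0655 0.1304
-0.033 -0.0651 0.0654 0.1306
0.033 -0.0643 0.0675 0.1318
0.04 -0.0643 0.0668 0.1312
0.048 -0.0643 0.0662 0.1305
stop rim 492 [0.06457521 0.06637983]
lip 850 [-0.07214378 -0.06398657]
```

```bash
python3 -c "
from station import bot
print(bot.hand_in())"
```

```text
the job is handed in; nothing more can be done
None
```

I handed the job in at about 28 s: the arm snapped into the clip, the board was slid in flat to the back stop, and the arm was lowered in the grip until its foot rests on the board at about 0.10 rad; I never touched the stamp, glue stick or tape measure.

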